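Advance the sample slide by one turn of its hand wheel

TASK

Advance the sample slide by one step: push the upright white handle of its hand wheel round anticlockwise (seen from above) through exactly one full turn, so that the handle ends where it stands now. Push the handle only from its side, with the outside of the fingers; do not pinch it. Leave the two bottles, the beaker and the timer beside the slide where they are, and finish clear of everything.

Things in the scene. Friction and masses are not known exactly. Their poses are not given: they have to be found in the camera images.
- sample_slide: Fixed slide on a 320 x 110 x 12 mm base plate (x -60 to +260 mm): white gear box under the wheel, top 68 mm up; rails and a screw along +x; carriage with a small green-capped bottle (top 108 mm up, 130 to 143 mm along +x). Origin under the wheel's axis at worktop level; x along the rails, away from the wheel, y left, z up. Place and yaw (up to 0.5 rad either way) vary; it cannot move.
- wheel_centre (a point): Point on the wheel's vertical axis, 101 mm above the worktop, level with the rim's top. The steel wheel lies level above the gear box: rim radius 60 mm to the middle of its 11 mm bar (131 mm over all), three spokes. Only the hub (3 mm higher than this point) and the handle stand above this level.
- feed_wheel (a joint): Wheel angle in rad, grows anticlockwise seen from above; starts between 0 and 1.5, free to turn over a full turn either way. The handle's bearing in sample_slide's frame is pi + this value (at 0 it lies on the -x side). Friction about 0.12 N m (2 N at the handle), no spring: it stays where left. A turn moves the carriage 10 mm away from the wheel.
- wheel_handle: Upright white handle standing on the wheel's rim over a spoke, 60 mm from the wheel's axis: a round grip 20 mm in diameter and 50 mm tall, fixed to the wheel. Origin at the centre of its foot, 101 mm above the worktop; its top is at 151 mm. z up.
- stock_bottle: White bottle with yellow cap, 44 mm in diameter, 100 mm tall, loose, to the right of the slide. Origin at the centre of its underside.
- small_beaker: Clear beaker, 53 mm in diameter, 66 mm tall, loose, to the right of the wheel. Origin at the centre of its underside.
- dropper_bottle: Small white bottle with white cap, 28 mm in diameter, 66 mm tall, loose, to the left of the slide. Origin at the centre of its underside.
- lab_timer: Pale timer lying on its back, 62 x 68 x 21 mm, loose, to the left of the wheel. Origin at the centre of its underside.
Things that resemble listed ones, but are neither listed nor needed, are in the scene too. What is shaped like the dropper_bottle but purple or red is not meant.

How it is judged:
On the way, in this order (a step that is already met when the one before it is completed fails the run):
1. the handle is pushed through the middle of the turn by the fingers (value of joint feed_wheel between 2.6 and 4.2 rad and contact force between the fingers and wheel_handle above 0.2 N), for 0.1 s.
2. the handle is pushed on through the last part of the turn by the fingers (value of joint feed_wheel between 4.9 and 6.2 rad and contact force between the fingers and wheel_handle above 0.2 N), for 0.1 s.
At the end, for the whole second after the job is handed in: The wheel has made one full anticlockwise turn (not none, not two, not the other way), is at rest, and the handle is within 12 mm (about 11 degrees) of where it stood at the start; the bottles, beaker and timer stand upright within 20 mm of where they were (value of joint feed_wheel between 5.9 and 8.2 rad and distance of wheel_handle from where it was at the start of the episode below 0.012 m and velocity of joint feed_wheel between -0.05 and 0.05 rad/s and distance of each of stock_bottle, small_beaker, dropper_bottle, lab_timer from where it was at the start of the episode below 0.02 m and angle between each of stock_bottle, small_beaker, dropper_bottle, lab_timer's own z axis and vertical below 0.2 rad); the robot touches nothing.
It fails at once if the handle is pinched or pressed on its top instead of pushed from the side: the point between the finger pads is over the handle while the fingers touch it (horizontal distance between the grasp point and wheel_handle below 0.009 m and contact force between the fingers and wheel_handle above 0.5 N).
It fails at once if the stock bottle is shoved more than 20 mm, lifted or tipped (distance of stock_bottle from where it was at the start of the episode above 0.02 m or angle between stock_bottle's own z axis and vertical above 0.3 rad).
It fails at once if the beaker is shoved more than 20 mm, lifted or tipped (distance of small_beaker from where it was at the start of the episode above 0.02 m or angle between small_beaker's own z axis and vertical above 0.3 rad).
It fails at once if the dropper bottle is shoved more than 20 mm, lifted or tipped (distance of dropper_bottle from where it was at the start of the episode above 0.02 m or angle between dropper_bottle's own z axis and vertical above 0.3 rad).
It fails at once if the timer is shoved more than 20 mm, lifted or tipped (distance of lab_timer from where it was at the start of the episode above 0.02 m or angle between lab_timer's own z axis and vertical above 0.3 rad).
It also fails if it takes over 54 s, if anything falls off the work surface, if the arm or the gripper's body presses on something with over 40 N, if the wrist force passes 120 N, or if a joint passes its speed limit or range.

ROBOT

A 7-joint arm with a two-finger parallel gripper is mounted at the origin on a cart in front of the work surface, level with it; the furniture and walls round the work are solid. World frame = base frame: x ahead of the robot, y to its left, z up, the work surface at z = 0. Lengths are in m, angles in rad, forces in N, time in s.
With the tool pointing down it reaches from about 0.425 to 0.8 m from the base axis. Payload 8.3 kg.
Tool frame: the origin (TCP) lies on the front face of the gripper's body, between the roots of the fingers; the fingertips stand 73 mm ahead of it and the grasp point (between the pads) lies 54 mm ahead of it; z points along the fingers, y is the direction in which the jaws open and shut (so a half turn about z gives the same grasp; the last joint's range is limited). The gripper opens to 85 mm and grips with 20 to 120 N. Pads are 22 mm wide; open, the fingers measure 114 mm over their backs; the gripper's body (76 mm by 85 mm) begins 54 mm behind the grasp point. The pads swing forward as they close: fully open they stand 13 mm farther back than shut.
Start: joints at [-1.278, 0.383, 0.016, 1.37, -0.006, 1.388, -0.046], TCP at [0.218, 0.586, 0.304] pointing down, gripper open.
Joint ranges: [-2.95, 2.95], [-0.25, 2.06], [-1.52, 1.56], [0.18, 2.33], [-1.44, 4.58], [0.02, 2.06], [-3.01, 3.01]. Speed limits (rad/s): [2.39, 2.39, 3.01, 3.01, 3.14, 3.14, 3.14].

INTERFACE

Orientations are given as [roll, pitch, yaw] about the fixed x, y, z axes, in that order (R = Rz(yaw) Ry(pitch) Rx(roll)).
In Python, from workcell import * gives the robot as it stands.
- The arm moves only by the tool move_arm, never from a script. Its argument "commands" is a list of rows, each a list of 7 numbers: the shift along the tool's x, y, z in m, then the turn, a rotation vector about the tool's x, y, z in rad, then the gripper command: -1 is shut, 1 is fully open, values between are in proportion. In form: [[dx, dy, dz, rx, ry, rz, jaw], ...]. A call has 1 to 20 rows; each row shifts and turns the commanded pose from where the row before left it, along the tool's axes as they then stand; what a row does not reach is not made up. A row lasts 1/12 s, in which the tool goes at most 41.7 mm and 7.16 degrees, less where a joint would pass 70% of its speed; a pose out of reach is approached as far as the arm can. A call with a gripper value outside its range is refused whole. The fingers move at their own pace and stop on an object; "squeeze" is the grip in N (left out, the last holds). Time passes only in rows, so rows that do not move let the fingers close. It gives the time, the measured TCP pose, the force and the opening at its end, in the units of the state.
- state(): the state, without advancing time (a new reading comes with each control period).
- capture(name): name is "side" or "top"; returns (picture, depth): 384x512x3 uint8, red, green, blue; 384x512 float32, m along the optical axis (not along the pixel's ray), 0 where there is no reading.
- camera_params(name): a dict with "mtx" (3x3 intrinsics, pixels), "dist" ([k1, k2, p1, p2, k3] as OpenCV has them; the pictures are not rectified), "R" (3x3) and "t" (3): a world point X has camera coordinates R X + t. Camera axes: x right, y down, z forward; pixel columns grow to the right and rows downward; lengths in m; the calibration is good to about 2 mm. A picture is of the moment at which its call begins. camera_params takes no time and is no camera call.
- hand_in(): hands the job in, once; it reports no verdict.
The state is a dict: "t": time; "joints": joint angles; "joint_vel": joint speeds; "tau": joint torques, N m; "position": TCP position; "ee_rot": TCP orientation; "force": force on the tool from outside, world axes, zero at the start; "ft_torque": the same for the moment, N m; "finger_gap": finger opening in m.
Only numpy, scipy, OpenCV 4.12 (cv2) and the standard library are available. Lean on these libraries where they do the work, as an engineer would, in place of code of your own. Each camera call takes 0.05 s, during which the arm holds its last target.

## Working session

There is one attempt and no reset: what is moved stays moved. The work goes in short steps, Python scripts to look and compute and a tool call to move; the robot and the scene stay as the last step left them, time stands still between calls to the robot, and variables do not carry over. Pictures are saved under pics/ and viewed, and the job is handed in when it is done.

Besides the shell and the picture viewer there is one more tool, called after "Request:" in YAML: its name, and indented under it one key for each argument. move_arm: Moves the arm, as the interface text tells. Its arguments: {"type":"object","properties":{"commands":{"type":"array"},"squeeze":{"type":"number"}},"required":["commands"]}

```bash
mkdir -p pics; ls; python3 - <<'E'
from workcell import *
import cv2,numpy as np
s=state();print(s)
for n in("side","top"):
    p,d=capture(n);cv2.imwrite(f"pics/{n}0.png",p[:,:,::-1]);np.savez(f"pics/{n}0.npz",p=p,d=d)
    c=camera_params(n);print(n,c)
E
```

```text
pics
{'t': 0.0, 'joints': array([-1.27788026,  0.38425107,  0.01639295,  1.37117384, -0.00632849,
        1.38822306, -0.04649832]), 'joint_vel': array([ 0.00025226,  0.000338  , -0.00030288,  0.00254547, -0.00148657,
        0.00173634, -0.00051277]), 'tau': array([-8.69670093e-04, -6.27600288e+01,  8.43621064e-01, -3.71830702e+01,
        1.64471747e-02,  1.39548202e-02,  5.02013518e-05]), 'position': array([0.21755884, 0.58551288, 0.30286192]), 'ee_rot': array([-3.13958619e+00,  1.71924546e-05,  2.78581911e+00]), 'force': array([-0.90545036, -0.30423446,  1.36314451]), 'ft_torque': array([-0.01791647,  0.05551291,  0.00500764]), 'finger_gap': 0.0850987303477805}
side {'mtx': array([[350.4856664 ,   0.        , 254.36404861],
       [  0.        , 350.4856664 , 184.9315067 ],
       [  0.        ,   0.        ,   1.        ]]), 'dist': array([0.03715498, 0.        , 0.        , 0.        , 0.        ]), 'R': array([[-9.00764073e-01, -4.34308534e-01,  4.27613542e-04],
       [-2.10869873e-01,  4.36486918e-01, -8.74650254e-01],
       [ 3.79681422e-01, -7.87943696e-01, -4.84754319e-01]]), 't': array([0.49438227, 0.21929013, 0.63938393])}
top {'mtx': array([[393.87435475,   0.        , 253.04236248],
       [  0.        , 393.87435475, 194.00244348],
       [  0.        ,   0.        ,   1.        ]]), 'dist': array([-0.07631392,  0.        ,  0.        ,  0.        ,  0.        ]), 'R': array([[-0.00456562, -0.99996344,  0.00723034],
       [-0.99419543,  0.00376183, -0.10752344],
       [ 0.10749231, -0.00767928, -0.99417626]]), 't': array([-0.02947965,  0.576719  ,  0.87981864])}
```

View pics/side0.png

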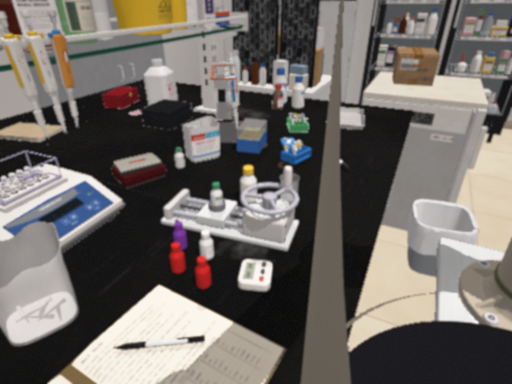

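View pics/top0.png

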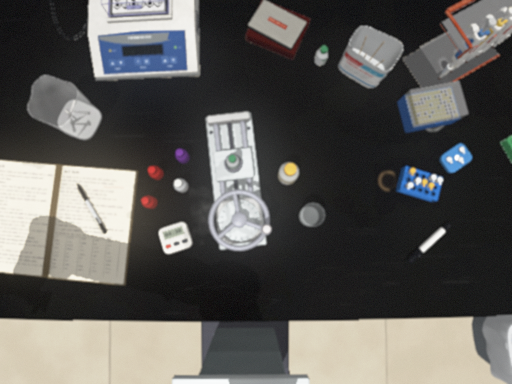

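The side view shows the slide, with the wheel at about (269,200) and the handle at about (288,178). In the top view the wheel is near (240,220), the handle near (266,230), the yellow-capped bottle (288,173), the beaker (312,215), the dropper (181,185) and the timer (175,237).

```bash
cat > h.py <<'E'
from workcell import *
import cv2,numpy as np
def ray(n,uv):
    c=camera_params(n);q=cv2.undistortPoints(np.array([[uv]],float),c["mtx"],c["dist"])[0,0]
    R=c["R"];return -R.T@c["t"],R.T@np.array([q[0],q[1],1.])
def onz(n,uv,z):
    o,d=ray(n,uv);return o+d*(z-o[2])/d[2]
def proj(n,X):
    c=camera_params(n);return cv2.projectPoints(np.array(X,float).reshape(-1,3),cv2.Rodrigues(c["R"])[0],c["t"],c["mtx"],c["dist"])[0][:,0]
def cloud(n,d):
    v,u=np.mgrid[:384,:512];c=camera_params(n)
    q=cv2.undistortPoints(np.stack([u,v],-1).reshape(-1,1,2).astype(float),c["mtx"],c["dist"])[:,0]
    P=np.c_[q,np.ones(len(q))]*d.reshape(-1,1)
    return ((P-c["t"])@c["R"]).reshape(384,512,3)
E
python3 - <<'E'
from h import *
for n,(x,y,w,h) in dict(top=(190,100,140,160),side=(155,150,150,150)).items():
    z=np.load(f"pics/{n}0.npz");p=z["p"]
    cv2.imwrite(f"pics/{n}0z.png",cv2.resize(p[y:y+h,x:x+w,::-1],None,fx=3.7,fy=3.7,interpolation=cv2.INTER_CUBIC))
z=np.load("pics/top0.npz");P=cloud("top",z["d"])
Z=P[...,2]
# rim: points z 95..106 near wheel
r=P[170:265,195:285].reshape(-1,3)
m=(abs(r[:,2]-.099)<.008); print(m.sum(), np.median(r[m],0))
m2=(r[:,2]>.125)&(r[:,2]<.17);print("handle",m2.sum(),np.median(r[m2],0),r[m2].min(0),r[m2].max(0))
v=r[m][:,:2].astype(np.float32)
print("minCircle",cv2.minEnclosingCircle(v))
for name,uv in dict(stock=(289,170),beaker=(312,215),drop=(181,185),timer=(175,237),green=(232,160)).items():
    q=P[uv[1]-12:uv[1]+13,uv[0]-12:uv[0]+13].reshape(-1,3);q=q[q[:,2]>.012]
    print(name,np.median(q,0).round(4),q.min(0).round(4),q.max(0).round(4))
E
```

```text
1270 [0.51356182 0.00274822 0.10090781]
handle 78 [ 0.49544131 -0.05784168  0.15083168] [ 0.48566291 -0.06672142  0.1250739 ] [ 0.50367911 -0.04855315  0.15563014]
minCircle ((0.51547771692276, -0.0038681107107549906), 0.0676218792796135)
stock [ 0.6166 -0.1079  0.0717] [ 0.4787 -0.1307  0.0182] [ 0.6432 -0.0249  0.9369]
beaker [ 0.5296 -0.1733  0.058 ] [ 0.4787 -0.1887  0.0124] [ 0.5524 -0.0249  0.9369]
drop [0.5944 0.1325 0.0475] [0.5838 0.1218 0.0126] [0.6107 0.1495 0.071 ]
timer [0.4782 0.1493 0.0206] [ 0.4503 -0.0249  0.0141] [0.5061 0.1784 0.9369]
green [0.6476 0.0143 0.0427] [ 0.4787 -0.0249  0.012 ] [0.6896 0.0453 0.9369]
```

View pics/top0z.png

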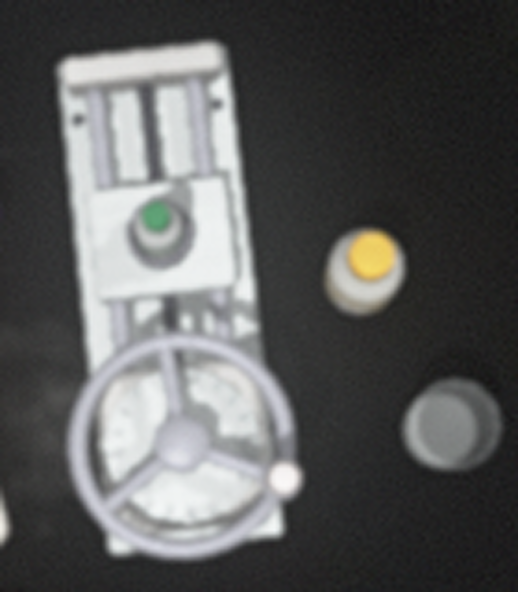

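View pics/side0z.png

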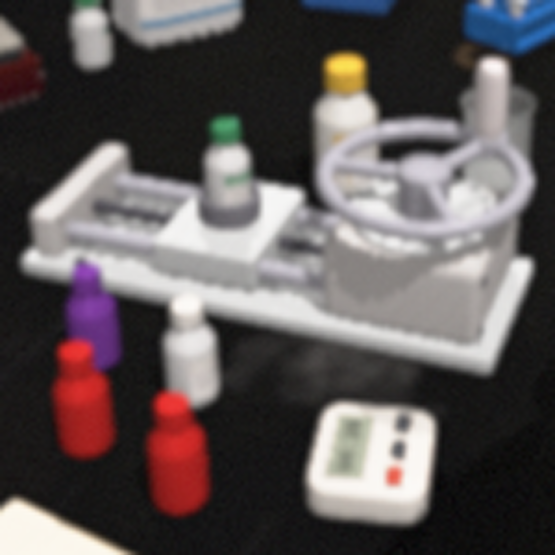

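```bash
python3 - <<'E'
from h import *
from scipy.optimize import least_squares
print("hub",onz("top",(239.5,218.9),.104),"handle",onz("top",(267,229.5),.151))
z=np.load("pics/top0.npz");P=cloud("top",z["d"]);r=P[170:265,195:285].reshape(-1,3)
v=r[abs(r[:,2]-.099)<.006][:,:2]
c=onz("top",(239.5,218.9),.104)[:2]
for i in range(5):
    rr=np.hypot(*(v-c).T);w=v[(rr>.05)&(rr<.07)]
    f=least_squares(lambda q:np.hypot(*(w-q[:2]).T)-q[2],[*c,.06],loss="soft_l1",f_scale=.003);c=f.x[:2]
print("circle",f.x,len(w))
# side: handle top
print("side hub",onz("side",np.array((420,165))/3.7+(155,150),.104),"handle top",onz("side",np.array((493,66))/3.7+(155,150),.151))
g=onz("top",np.array((155,215))/3.7+(190,100),.108);print("green",g)
# yaw from the far end of the plate
a=np.array([(62,65),(222,47)])/3.7+(190,100)
print([onz("top",q,.04) for q in a])
for n,q,h in(("stock",(372,254),.1),("beaker",(453,424),.066)):print(n,onz("top",np.array(q)/3.7+(190,100),h))
print("drop",onz("top",(181,184.5),.066))
E
```

```text
hub [ 0.51591512 -0.00246919  0.104     ] handle [ 0.49249645 -0.05840851  0.151     ]
circle [ 0.51493597 -0.00143404  0.05906337] 858
side hub [0.51247578 0.00292469 0.104     ] handle top [ 0.48900307 -0.05213798  0.151     ]
green [0.64568096 0.01359315 0.108     ]
[array([0.75649195, 0.07599337, 0.04      ]), array([ 0.76787863, -0.02554598,  0.04      ])]
stock [ 0.62382653 -0.11245359  0.1       ]
beaker [ 0.52638394 -0.16315843  0.066     ]
drop [0.59477773 0.12914274 0.066     ]
```

The handle bears about 247° in world axes from the centre at about (0.514, -0.001). That puts feed_wheel at about 1.06, within the stated range, and the radius comes out at 60.6 mm as it should. First I'll shut the gripper and square the yaw.

Request:
move_arm:
  commands:
    - [0,0,0,0,0,-0.119,-1]
    - [0,0,0,0,0,-0.119,-1]
    - [0,0,0,0,0,-0.118,-1]
    - [0,0,0,0,0,0,-1]
    - [0,0,0,0,0,0,-1]
  squeeze: 20

```text
t: 0.52
position: [0.2177, 0.5857, 0.3034]
ee_rot: [-3.141, -0.0, 3.138]
force: [0.2, 0.2, 0.9]
finger_gap: 0.026
```

Request:
move_arm:
  commands:
    - [-0.02,-0.0255,0,0,0,0,-1]
    - [-0.02,-0.0255,0,0,0,0,-1]
    - [-0.02,-0.0255,0,0,0,0,-1]
    - [-0.02,-0.0255,0,0,0,0,-1]
    - [-0.02,-0.0255,0,0,0,0,-1]
    - [-0.02,-0.0255,0,0,0,0,-1]
    - [-0.02,-0.0255,0,0,0,0,-1]
    - [-0.02,-0.0255,0,0,0,0,-1]
    - [-0.02,-0.0255,0,0,0,0,-1]
    - [-0.02,-0.0255,0,0,0,0,-1]
    - [-0.02,-0.0255,0,0,0,0,-1]
    - [-0.02,-0.0255,0,0,0,0,-1]
    - [0,0,0,0,0,0,-1]
    - [0,0,0,0,0,0,-1]

```text
t: 1.68
position: [0.4591, 0.2777, 0.3039]
ee_rot: [-3.141, 0.0, 3.133]
force: [-0.0, 0.6, -0.2]
finger_gap: -0.0005
```

Request:
move_arm:
  commands:
    - [0,-0.025,0,0,0,0,-1]
    - [0,-0.025,0,0,0,0,-1]
    - [0,-0.025,0,0,0,0,-1]
    - [0,-0.025,0,0,0,0,-1]
    - [0,-0.025,0,0,0,0,-1]
    - [0,-0.025,0,0,0,0,-1]
    - [0,-0.025,0,0,0,0,-1]
    - [0,-0.025,0,0,0,0,-1]
    - [0,-0.025,0,0,0,0,-1]
    - [0,-0.025,0,0,0,0,-1]
    - [0,-0.025,0,0,0,0,-1]
    - [0,-0.025,0,0,0,0,-1]
    - [0,0,0,0,0,0,-1]
    - [0,0,0,0,0,0,-1]

```text
t: 2.85
position: [0.4577, -0.0201, 0.304]
ee_rot: [3.141, 0.0, 3.138]
force: [-0.6, 0.7, 0.3]
finger_gap: -0.0002
```

```bash
python3 - <<'E'
from h import *
s=state();print(s["joints"].round(3),s["position"],s["ee_rot"],s["force"])
p,d=capture("side");cv2.imwrite("pics/side1.png",p[:,:,::-1])
E
```

```text
[-0.452  0.008  0.432  1.819 -0.004  1.315  1.549] [ 0.45773382 -0.02012608  0.30400965] [3.14105538e+00 1.88420663e-04 3.13826731e+00] [-0.5599069   0.66726659  0.31229266]
```

View pics/side1.png

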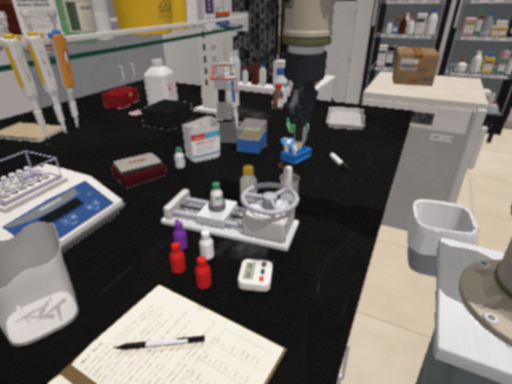

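The gripper hangs at about (300,130), behind the handle and clear of the wheel. Descending to put the fingertips at z≈0.115.

Request:
move_arm:
  commands:
    - [0,0,0.02,0,0,0,-1]
    - [0,0,0.02,0,0,0,-1]
    - [0,0,0.02,0,0,0,-1]
    - [0,0,0.02,0,0,0,-1]
    - [0,0,0.02,0,0,0,-1]
    - [0,0,0.015,0,0,0,-1]
    - [0,0,0,0,0,0,-1]
    - [0,0,0,0,0,0,-1]
    - [0,0,0,0,0,0,-1]

```text
t: 3.65
position: [0.4584, -0.0191, 0.1898]
ee_rot: [3.141, 0.001, -3.14]
force: [0.4, 0.6, 0.6]
finger_gap: 0.0006
```

```bash
python3 - <<'E'
from h import *
s=state();print(s["joints"].round(3),s["position"],s["ee_rot"],s["force"])
p,d=capture("side");cv2.imwrite("pics/side2.png",cv2.resize(p[120:270,180:330,::-1],None,fx=4,fy=4))
E
```

```text
[-0.434  0.121  0.438  1.979 -0.059  1.052  1.602] [ 0.45837878 -0.01907091  0.18978143] [ 3.14133695e+00  9.09007644e-04 -3.14027522e+00] [0.37780734 0.64792808 0.63289144]
```

View pics/side2.png

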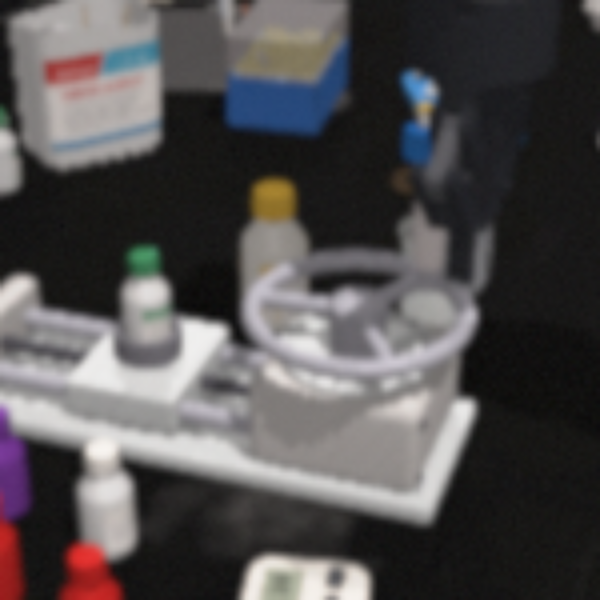

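No contact yet. The fingertips are just above the rim at about (475,285) in the crop, with the handle behind them. I'll work out the circle steps.

```bash
cat > arc.py <<'E'
import sys
from h import *
C=np.array([.5145,-.0005]);R=.060
s=state();p=s["position"];yaw=s["ee_rot"][2]
o=p[:2]-C;a=np.degrees(np.arctan2(o[1],o[0]))%360
print("r",np.hypot(*o),"ang",a,"z",p[2],"yaw",yaw,s["joints"].round(2),s["force"].round(1))
n=int(sys.argv[1]);st=float(sys.argv[2]);q=o
for k in range(1,n+1):
    t=np.radians(a+st*k);e=R*np.array([np.cos(t),np.sin(t)]);w=e-q
    x=np.array([np.cos(yaw),np.sin(yaw)]);y=np.array([np.sin(yaw),-np.cos(yaw)])
    dl=np.round([w@x,w@y],4);q=q+dl[0]*x+dl[1]*y
    print([*map(float,dl)],end=" ")
print()
E
python3 arc.py 18 5
```

```text
r 0.05902220669060857 ang 198.57574574487103 z 0.19003773419889794 yaw -3.140493384848914 [-0.43  0.12  0.44  1.98 -0.06  1.05  1.6 ] [-0.7 -0.5 -1.1]
[-0.0009, -0.0052] [-0.0023, -0.0047] [-0.0027, -0.0045] [-0.0031, -0.0042] [-0.0035, -0.004] [-0.0037, -0.0036] [-0.0041, -0.0033] [-0.0043, -0.0029] [-0.0046, -0.0026] [-0.0048, -0.0021] [-0.0049, -0.0017] [-0.0051, -0.0013] [-0.0052, -0.0008] [-0.0052, -0.0003] [-0.0052, 0.0001] [-0.0052, 0.0005] [-0.0052, 0.001] [-0.005, 0.0014]
```

Request:
move_arm:
  commands:
    - [-0.001,-0.005,0,0,0,0,-1]
    - [-0.0023,-0.0047,0,0,0,0,-1]
    - [-0.0027,-0.0045,0,0,0,0,-1]
    - [-0.0031,-0.0042,0,0,0,0,-1]
    - [-0.0035,-0.004,0,0,0,0,-1]
    - [-0.0037,-0.0036,0,0,0,0,-1]
    - [-0.0041,-0.0033,0,0,0,0,-1]
    - [-0.0043,-0.0029,0,0,0,0,-1]
    - [-0.0046,-0.0026,0,0,0,0,-1]
    - [-0.0048,-0.0021,0,0,0,0,-1]
    - [-0.0049,-0.0017,0,0,0,0,-1]
    - [-0.0051,-0.0013,0,0,0,0,-1]
    - [-0.0052,-0.0008,0,0,0,0,-1]

```text
t: 4.78
position: [0.5075, -0.0608, 0.1887]
ee_rot: [3.142, -0.001, -3.141]
force: [-3.1, 3.3, 0.2]
finger_gap: -0.0001
```

```bash
python3 arc.py 19 5; python3 - <<'E'
from h import *
p,d=capture("side");cv2.imwrite("pics/side3.png",cv2.resize(p[120:270,180:330,::-1],None,fx=4,fy=4))
E
```

```text
r 0.06074017167699454 ang 263.36645494899267 z 0.18874030938269765 yaw -3.141297199163478 [-0.35  0.24  0.47  1.85 -0.12  1.07  1.74] [-3.1  3.3  0.2]
[-0.0053, 0.0004] [-0.0052, 0.0] [-0.0052, 0.0006] [-0.0052, 0.001] [-0.005, 0.0014] [-0.0049, 0.0018] [-0.0047, 0.0023] [-0.0045, 0.0027] [-0.0043, 0.0031] [-0.0039, 0.0034] [-0.0037, 0.0038] [-0.0033, 0.004] [-0.0029, 0.0043] [-0.0026, 0.0046] [-0.0021, 0.0048] [-0.0017, 0.0049] [-0.0013, 0.0051] [-0.0008, 0.0052] [-0.0004, 0.0052]
```

View pics/side3.png

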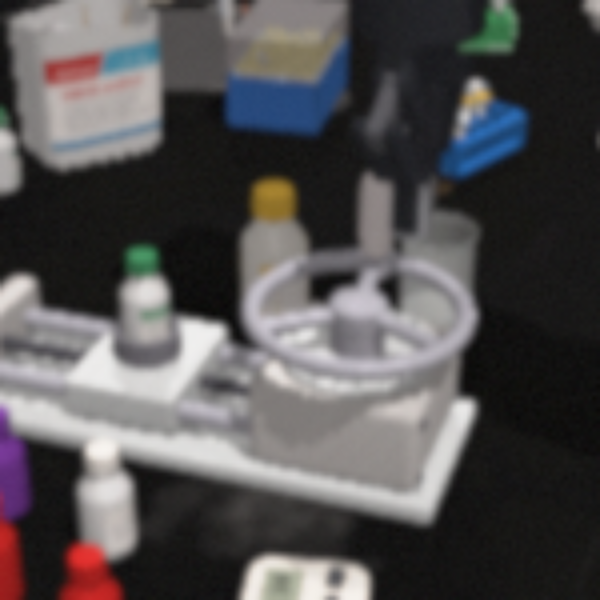

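The wheel is turning. The handle at about (376,215) in the crop is being driven by the fingers behind it, with about 4.5 N of force. I'll continue.

Request:
move_arm:
  commands:
    - [-0.0053,0.0004,0,0,0,0,-1]
    - [-0.0052,0.0002,0,0,0,0,-1]
    - [-0.0052,0.0006,0,0,0,0,-1]
    - [-0.0052,0.001,0,0,0,0,-1]
    - [-0.005,0.0014,0,0,0,0,-1]
    - [-0.0049,0.0018,0,0,0,0,-1]
    - [-0.0047,0.0023,0,0,0,0,-1]
    - [-0.0045,0.0027,0,0,0,0,-1]
    - [-0.0043,0.0031,0,0,0,0,-1]
    - [-0.0039,0.0034,0,0,0,0,-1]
    - [-0.0037,0.0038,0,0,0,0,-1]
    - [-0.0033,0.004,0,0,0,0,-1]
    - [-0.0029,0.0043,0,0,0,0,-1]
    - [-0.0026,0.0046,0,0,0,0,-1]
    - [-0.0021,0.0048,0,0,0,0,-1]
    - [-0.0017,0.0049,0,0,0,0,-1]

```text
t: 6.17
position: [0.5721, -0.0173, 0.189]
ee_rot: [-3.141, 0.001, 3.141]
force: [-1.9, -1.4, 0.3]
finger_gap: -0.0005
```

```bash
python3 arc.py 19 5; python3 - <<'E'
from h import *
p,d=capture("side");cv2.imwrite("pics/side4.png",cv2.resize(p[120:270,180:330,::-1],None,fx=4,fy=4))
E
```

```text
r 0.059947872547527606 ang 343.7528608224235 z 0.18901246142023503 yaw 3.141452116508534 [-0.38  0.37  0.44  1.69 -0.17  1.12  1.69] [-1.9 -1.4  0.3]
[-0.0013, 0.0051] [-0.0008, 0.0051] [-0.0003, 0.0053] [0.0001, 0.0052] [0.0006, 0.0052] [0.001, 0.0051] [0.0014, 0.0051] [0.0019, 0.0048] [0.0024, 0.0047] [0.0027, 0.0045] [0.0031, 0.0042] [0.0034, 0.004] [0.0038, 0.0036] [0.0041, 0.0033] [0.0043, 0.0029] [0.0046, 0.0025] [0.0048, 0.0021] [0.005, 0.0017] [0.0051, 0.0012]
```

View pics/side4.png

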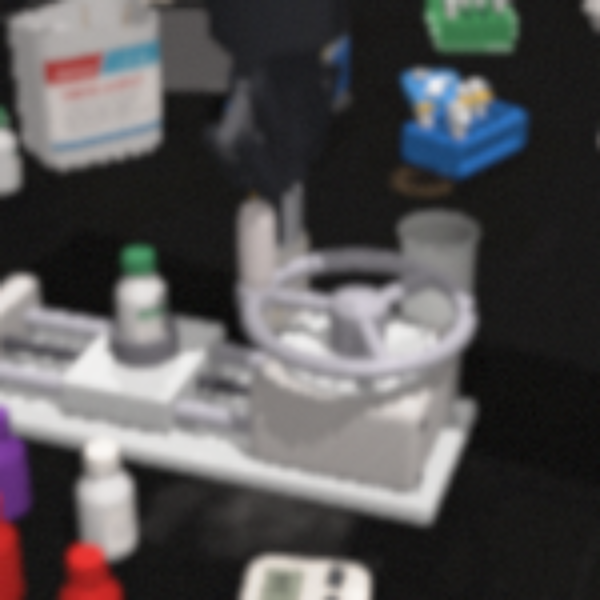

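The handle, now near bearing 5–10° at about (256,240) in the crop, is still led by the fingers and the carriage is advancing. I'll continue.

Request:
move_arm:
  commands:
    - [-0.0013,0.0051,0,0,0,0,-1]
    - [-0.0008,0.0051,0,0,0,0,-1]
    - [-0.0003,0.0053,0,0,0,0,-1]
    - [0.0001,0.0052,0,0,0,0,-1]
    - [0.0006,0.0052,0,0,0,0,-1]
    - [0.001,0.0051,0,0,0,0,-1]
    - [0.0014,0.0051,0,0,0,0,-1]
    - [0.0019,0.0048,0,0,0,0,-1]
    - [0.0024,0.0047,0,0,0,0,-1]
    - [0.0027,0.0045,0,0,0,0,-1]
    - [0.0031,0.0042,0,0,0,0,-1]
    - [0.0034,0.004,0,0,0,0,-1]
    - [0.0038,0.0036,0,0,0,0,-1]
    - [0.0041,0.0033,0,0,0,0,-1]
    - [0.0043,0.0029,0,0,0,0,-1]
    - [0.0046,0.0025,0,0,0,0,-1]

```text
t: 7.55
position: [0.5403, 0.0537, 0.189]
ee_rot: [3.141, 0.0, -3.141]
force: [2.5, -1.9, -0.2]
finger_gap: 0.0001
```

```bash
python3 arc.py 19 5; python3 - <<'E'
from h import *
p,d=capture("side");cv2.imwrite("pics/side5.png",cv2.resize(p[120:270,180:330,::-1],None,fx=4,fy=4))
E
```

```text
r 0.060051046193800445 ang 64.55383622468598 z 0.1889679627126573 yaw -3.1411210905946874 [-0.5   0.31  0.42  1.77 -0.14  1.09  1.53] [ 2.5 -1.9 -0.2]
[0.0048, 0.002] [0.005, 0.0016] [0.0051, 0.0012] [0.0052, 0.0007] [0.0052, 0.0003] [0.0053, -0.0002] [0.0052, -0.0006] [0.0051, -0.0011] [0.005, -0.0016] [0.0048, -0.0019] [0.0047, -0.0024] [0.0044, -0.0028] [0.0042, -0.0031] [0.0039, -0.0035] [0.0036, -0.0039] [0.0032, -0.0041] [0.0028, -0.0044] [0.0025, -0.0046] [0.002, -0.0048]
```

View pics/side5.png

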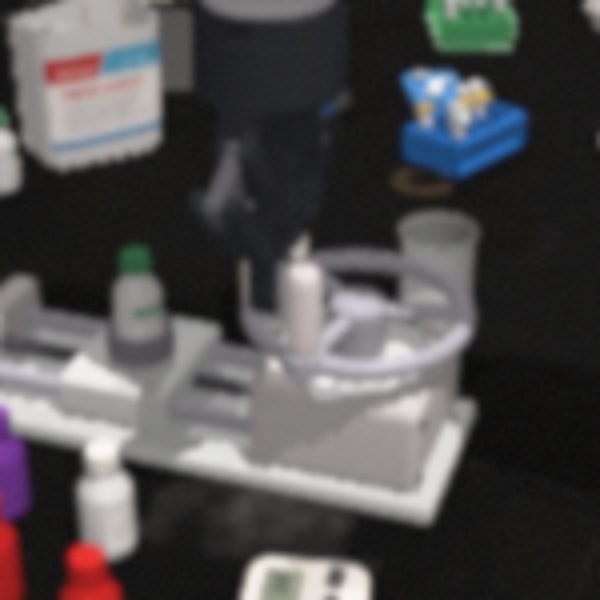

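The handle, now at about (304,305) near bearing 90°, has passed halfway and is still in contact. I'll continue.

Request:
move_arm:
  commands:
    - [0.0048,0.002,0,0,0,0,-1]
    - [0.005,0.0016,0,0,0,0,-1]
    - [0.0051,0.0012,0,0,0,0,-1]
    - [0.0052,0.0007,0,0,0,0,-1]
    - [0.0052,0.0003,0,0,0,0,-1]
    - [0.0053,-0.0002,0,0,0,0,-1]
    - [0.0052,-0.0006,0,0,0,0,-1]
    - [0.0051,-0.0011,0,0,0,0,-1]
    - [0.005,-0.0016,0,0,0,0,-1]
    - [0.0048,-0.0019,0,0,0,0,-1]
    - [0.0047,-0.0024,0,0,0,0,-1]
    - [0.0044,-0.0028,0,0,0,0,-1]
    - [0.0042,-0.0031,0,0,0,0,-1]
    - [0.0039,-0.0035,0,0,0,0,-1]
    - [0.0036,-0.0039,0,0,0,0,-1]
    - [0.0032,-0.0041,0,0,0,0,-1]

```text
t: 8.93
position: [0.4656, 0.0338, 0.189]
ee_rot: [3.141, 0.0, -3.141]
force: [2.6, 1.7, 0.2]
finger_gap: -0.0002
```

```bash
python3 arc.py 19 5; python3 - <<'E'
from h import *
p,d=capture("side");cv2.imwrite("pics/side6.png",cv2.resize(p[120:270,180:330,::-1],None,fx=4,fy=4))
E
```

```text
r 0.05970501748521973 ang 144.9430188483053 z 0.18904975938117852 yaw -3.1410120323191215 [-0.53  0.14  0.43  1.96 -0.07  1.05  1.5 ] [2.6 1.7 0.2]
[0.0031, -0.0042] [0.0024, -0.0047] [0.002, -0.0048] [0.0016, -0.005] [0.0011, -0.0051] [0.0007, -0.0052] [0.0002, -0.0052] [-0.0002, -0.0053] [-0.0006, -0.0051] [-0.0012, -0.0052] [-0.0015, -0.005] [-0.002, -0.0048] [-0.0024, -0.0046] [-0.0029, -0.0045] [-0.0031, -0.0041] [-0.0036, -0.0039] [-0.0038, -0.0035] [-0.0042, -0.0032] [-0.0044, -0.0028]
```

View pics/side6.png

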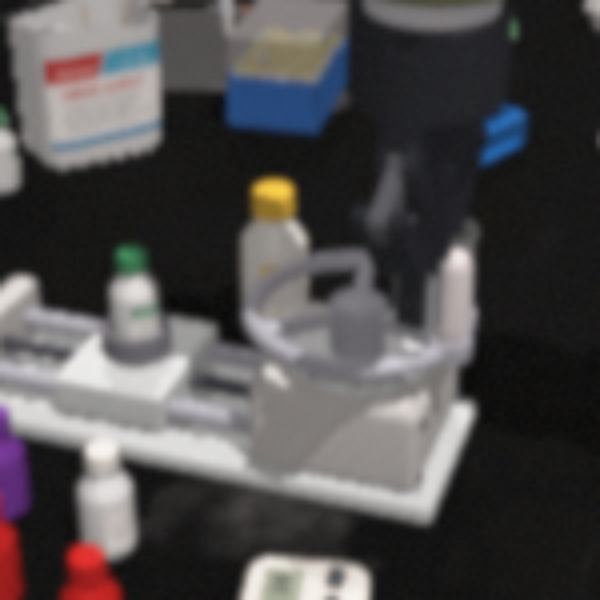

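Request:
move_arm:
  commands:
    - [0.0031,-0.0042,0,0,0,0,-1]
    - [0.0024,-0.0047,0,0,0,0,-1]
    - [0.002,-0.0048,0,0,0,0,-1]
    - [0.0016,-0.005,0,0,0,0,-1]
    - [0.0011,-0.0051,0,0,0,0,-1]
    - [0.0007,-0.0052,0,0,0,0,-1]
    - [0.0002,-0.0052,0,0,0,0,-1]
    - [-0.0002,-0.0053,0,0,0,0,-1]
    - [-0.0006,-0.0051,0,0,0,0,-1]
    - [-0.0012,-0.0052,0,0,0,0,-1]
    - [-0.0015,-0.005,0,0,0,0,-1]
    - [-0.001,-0.0024,0,0,0,0,-1]
    - [-0.001,-0.0024,0,0,0,0,-1]
    - [0,0,0,0,0,0,-1]

```text
t: 10.15
position: [0.4601, -0.0268, 0.1886]
ee_rot: [-3.141, -0.001, 3.141]
force: [-0.2, 0.5, 0.3]
finger_gap: 0.0001
```

```bash
python3 arc.py 14 2.5; python3 - <<'E'
from h import *
p,d=capture("side");cv2.imwrite("pics/side7.png",cv2.resize(p[120:270,180:330,::-1],None,fx=4,fy=4))
p,d=capture("top");cv2.imwrite("pics/top7.png",cv2.resize(p[100:260,190:330,::-1],None,fx=3.7,fy=3.7,interpolation=cv2.INTER_CUBIC))
E
```

```text
r 0.06042170343392198 ang 205.75551334781605 z 0.18860664950567357 yaw 3.14078188885058 [-0.45  0.13  0.48  1.98 -0.07  1.05  1.63] [-0.2  0.5  0.3]
[-0.0016, -0.0021] [-0.0013, -0.0023] [-0.0014, -0.0022] [-0.0014, -0.0022] [-0.0016, -0.0021] [-0.0017, -0.002] [-0.0017, -0.002] [-0.0019, -0.0018] [-0.0019, -0.0018] [-0.002, -0.0017] [-0.002, -0.0016] [-0.0022, -0.0015] [-0.0022, -0.0015] [-0.0022, -0.0013]
```

View pics/side7.png

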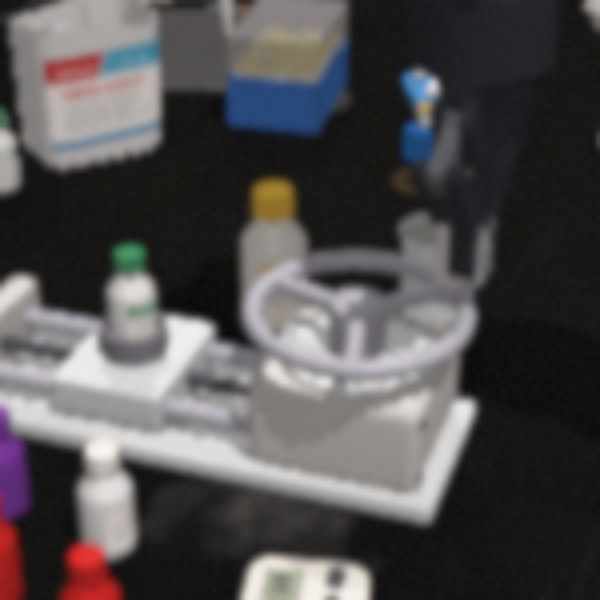

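View pics/top7.png

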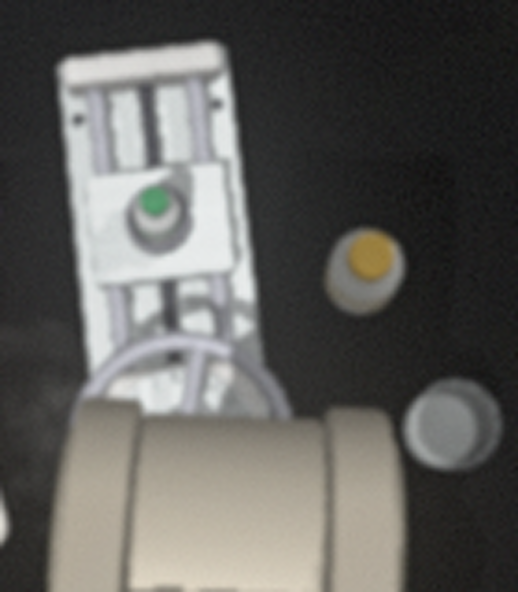

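The handle is hidden, but the far spoke in the top view now leans right, from hub (183,440) to about (200,345), where it leaned left to (167,345) at the start. That leaves about 20° to go. I'll push 17° more, then back off, lift and look.

Request:
move_arm:
  commands:
    - [-0.0015,-0.0021,0,0,0,0,-1]
    - [-0.0013,-0.0023,0,0,0,0,-1]
    - [-0.0014,-0.0022,0,0,0,0,-1]
    - [-0.0014,-0.0022,0,0,0,0,-1]
    - [-0.0016,-0.0021,0,0,0,0,-1]
    - [-0.0017,-0.002,0,0,0,0,-1]
    - [-0.0017,-0.002,0,0,0,0,-1]
    - [0,0,0,0,0,0,-1]
    - [0,0,0,0,0,0,-1]

```text
t: 11.0
position: [0.4712, -0.0411, 0.189]
ee_rot: [-3.141, 0.0, 3.142]
force: [-0.1, 0.3, -0.3]
finger_gap: 0.0001
```

```bash
python3 arc.py 1 2.5; python3 - <<'E'
from h import *
p,d=capture("side");cv2.imwrite("pics/side8.png",cv2.resize(p[120:270,180:330,::-1],None,fx=4,fy=4))
p,d=capture("top");cv2.imwrite("pics/top8.png",cv2.resize(p[100:260,190:330,::-1],None,fx=3.7,fy=3.7,interpolation=cv2.INTER_CUBIC))
E
```

```text
r 0.05932676449294802 ang 223.1376464267022 z 0.18895986346814958 yaw 3.141524232905626 [-0.43  0.16  0.49  1.95 -0.08  1.06  1.67] [-0.1  0.3 -0.3]
[-0.0013, -0.0023]
```

View pics/top8.png

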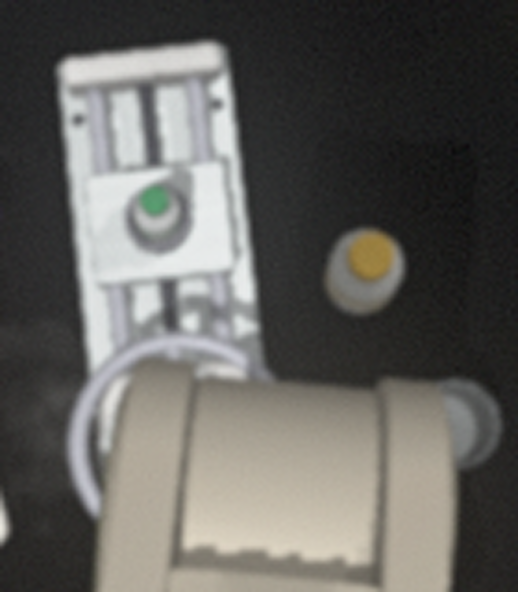

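View pics/side8.png

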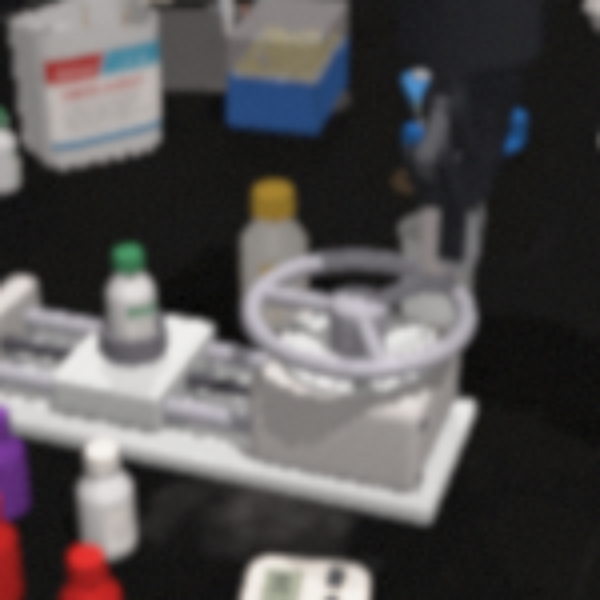

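Now to back off clockwise, lift, and swing left to see.

Request:
move_arm:
  commands:
    - [0.004,0.006,0,0,0,0,-1]
    - [0.004,0.006,0,0,0,0,-1]
    - [0.002,0.006,0,0,0,0,-1]
    - [0,0,-0.02,0,0,0,-1]
    - [0,0,-0.02,0,0,0,-1]
    - [0,0,-0.02,0,0,0,-1]
    - [0,0,-0.02,0,0,0,-1]
    - [0,0,-0.02,0,0,0,-1]
    - [0,0.025,0,0,0,0,-1]
    - [0,0.025,0,0,0,0,-1]
    - [0,0.025,0,0,0,0,-1]
    - [0,0.025,0,0,0,0,-1]
    - [0,0.025,0,0,0,0,-1]
    - [0,0.025,0,0,0,0,-1]
    - [0,0.025,0,0,0,0,-1]
    - [0,0.025,0,0,0,0,-1]
    - [0,0.025,0,0,0,0,-1]
    - [0,0,0,0,0,0,-1]

```text
t: 12.6
position: [0.459, 0.2085, 0.2885]
ee_rot: [3.14, -0.001, -3.133]
force: [-0.4, 0.9, -0.1]
finger_gap: 0.0001
```

```bash
python3 - <<'E'
from h import *
print(state()["position"])
P={}
for n,(x,y,w,h) in dict(top=(190,100,140,160),side=(155,150,150,150)).items():
    p,d=capture(n);np.savez(f"pics/{n}9.npz",p=p,d=d)
    cv2.imwrite(f"pics/{n}9z.png",cv2.resize(p[y:y+h,x:x+w,::-1],None,fx=3.7,fy=3.7,interpolation=cv2.INTER_CUBIC))
    for k in(0,9):
        z=np.load(f"pics/{n}{k}.npz");r=cloud(n,z["d"])
        r=r.reshape(-1,3);m=(r[:,2]>.13)&(r[:,2]<.16)&(np.hypot(r[:,0]-.5145,r[:,1])<.09)
        print(n,k,m.sum(),r[m].mean(0).round(4))
E
```

```text
[0.45900503 0.20850243 0.28854818]
top 0 77 [ 0.4953 -0.0575  0.1499]
top 9 77 [ 0.4906 -0.0555  0.1499]
side 0 85 [ 0.4898 -0.051   0.1429]
side 9 91 [ 0.4851 -0.0495  0.1426]
```

View pics/top9z.png

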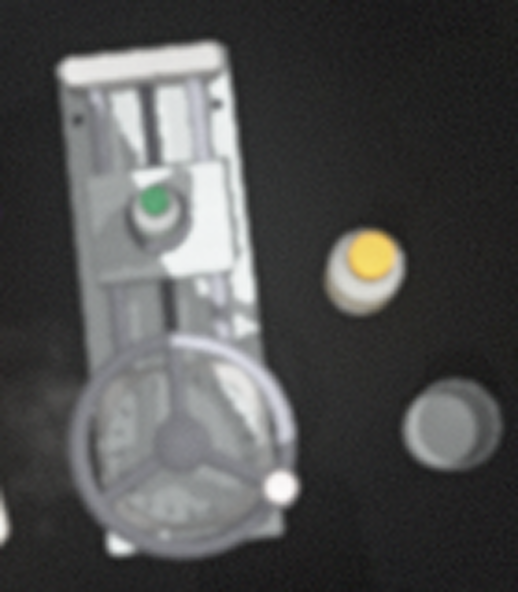

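View pics/side9z.png

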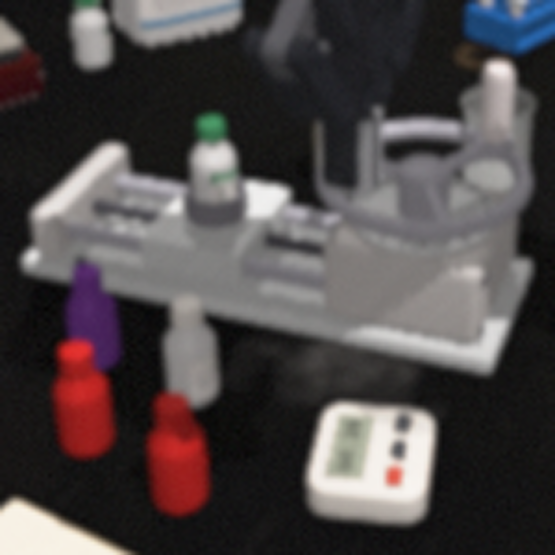

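Both cameras agree that the handle stands 5 mm (about 5°) short of its start, and nothing else has moved. That is inside the 12 mm limit, but there is plenty of time, so I'll go back and nudge it.

Request:
move_arm:
  commands:
    - [0,-0.0255,0,0,0,0,-1]
    - [0,-0.0255,0,0,0,0,-1]
    - [0,-0.0255,0,0,0,0,-1]
    - [0,-0.0255,0,0,0,0,-1]
    - [0,-0.0255,0,0,0,0,-1]
    - [0,-0.0255,0,0,0,0,-1]
    - [0,-0.0255,0,0,0,0,-1]
    - [0,-0.0255,0,0,0,0,-1]
    - [0,-0.0255,0,0,0,0,-1]
    - [0,0,0,0,0,0,-1]
    - [0,0,0.02,0,0,0,-1]
    - [0,0,0.02,0,0,0,-1]
    - [0,0,0.02,0,0,0,-1]
    - [0,0,0.02,0,0,0,-1]
    - [0,0,0.019,0,0,0,-1]
    - [0,0,0,0,0,0,-1]
    - [0,0,0,0,0,0,-1]

```text
t: 14.12
position: [0.4601, -0.0278, 0.1896]
ee_rot: [-3.141, -0.002, 3.141]
force: [1.4, -0.4, 0.1]
finger_gap: -0.0002
```

Request:
move_arm:
  commands:
    - [-0.0018,-0.0024,0,0,0,0,-1]
    - [-0.0018,-0.0025,0,0,0,0,-1]
    - [-0.0019,-0.0025,0,0,0,0,-1]
    - [-0.002,-0.0025,0,0,0,0,-1]
    - [-0.0021,-0.0024,0,0,0,0,-1]
    - [-0.0022,-0.0024,0,0,0,0,-1]
    - [-0.0022,-0.0024,0,0,0,0,-1]
    - [0,0,0,0,0,0,-1]
    - [0,0,0,0,0,0,-1]

```text
t: 14.87
position: [0.475, -0.0447, 0.1898]
ee_rot: [-3.141, -0.0, 3.142]
force: [1.0, -0.3, -0.3]
finger_gap: 0.0001
```

Request:
move_arm:
  commands:
    - [0.004,0.006,0,0,0,0,-1]
    - [0.004,0.006,0,0,0,0,-1]
    - [0.004,0.006,0,0,0,0,-1]
    - [0,0,-0.02,0,0,0,-1]
    - [0,0,-0.02,0,0,0,-1]
    - [0,0,-0.02,0,0,0,-1]
    - [0,0,-0.02,0,0,0,-1]
    - [0,0,-0.02,0,0,0,-1]
    - [0,0.03,0,0,0,0,-1]
    - [0,0.03,0,0,0,0,-1]
    - [0,0.03,0,0,0,0,-1]
    - [0,0.03,0,0,0,0,-1]
    - [0,0.03,0,0,0,0,-1]
    - [0,0.03,0,0,0,0,-1]
    - [0,0.03,0,0,0,0,-1]
    - [0,0.03,0,0,0,0,-1]
    - [0,0.03,0,0,0,0,-1]
    - [0,0,0,0,0,0,-1]
    - [0,0,0,0,0,0,-1]

```text
t: 16.45
position: [0.4615, 0.2459, 0.2894]
ee_rot: [-3.141, -0.001, -3.137]
force: [-0.6, -1.1, 0.5]
finger_gap: -0.0002
```

```bash
python3 - <<'E'
from h import *
s=state();print(s["t"],s["position"],s["force"],abs(s["joint_vel"]).max())
for n,(x,y,w,h) in dict(top=(150,100,180,160),side=(155,150,150,150)).items():
    p,d=capture(n);np.savez(f"pics/{n}10.npz",p=p,d=d)
    cv2.imwrite(f"pics/{n}10z.png",cv2.resize(p[y:y+h,x:x+w,::-1],None,fx=3.7,fy=3.7,interpolation=cv2.INTER_CUBIC))
    for k in(0,10):
        z=np.load(f"pics/{n}{k}.npz");r=cloud(n,z["d"])
        r=r.reshape(-1,3);m=(r[:,2]>.13)&(r[:,2]<.16)&(np.hypot(r[:,0]-.5145,r[:,1])<.09)
        print(n,k,m.sum(),r[m].mean(0).round(4))
        for nm,c,zr in(("stock",(.617,-.108),(.03,.11)),("beaker",(.53,-.165),(.03,.075)),("drop",(.594,.132),(.03,.075)),("timer",(.478,.149),(.014,.03))):
            m=(r[:,2]>zr[0])&(r[:,2]<zr[1])&(np.hypot(*(r[:,:2]-c).T)<.045);print(" ",nm,m.sum(),r[m].mean(0).round(4))
E
```

```text
16.45 [0.46149166 0.24591167 0.28942751] [-0.64317511 -1.06298497  0.49453449] 0.05093494793390714
top 0 77 [ 0.4953 -0.0575  0.1499]
  stock 314 [ 0.6178 -0.1092  0.0773]
  beaker 182 [ 0.5295 -0.1673  0.0575]
  drop 130 [0.5955 0.1336 0.0526]
  timer 771 [0.4777 0.1498 0.0204]
top 10 78 [ 0.4959 -0.0575  0.1499]
  stock 313 [ 0.6178 -0.1093  0.0778]
  beaker 184 [ 0.5296 -0.1673  0.057 ]
  drop 128 [0.5956 0.1336 0.053 ]
  timer 771 [0.4778 0.1498 0.0204]
side 0 85 [ 0.4898 -0.051   0.1429]
  stock 309 [ 0.617  -0.1014  0.0716]
  beaker 158 [ 0.5176 -0.1633  0.0548]
  drop 205 [0.5915 0.1432 0.0489]
  timer 754 [0.4721 0.1557 0.0186]
side 10 86 [ 0.4901 -0.0512  0.1429]
  stock 86 [ 0.6054 -0.1036  0.0572]
  beaker 153 [ 0.5164 -0.1633  0.0545]
  drop 207 [0.5915 0.1433 0.0487]
  timer 760 [0.4721 0.1556 0.0186]
```

View pics/top10z.png

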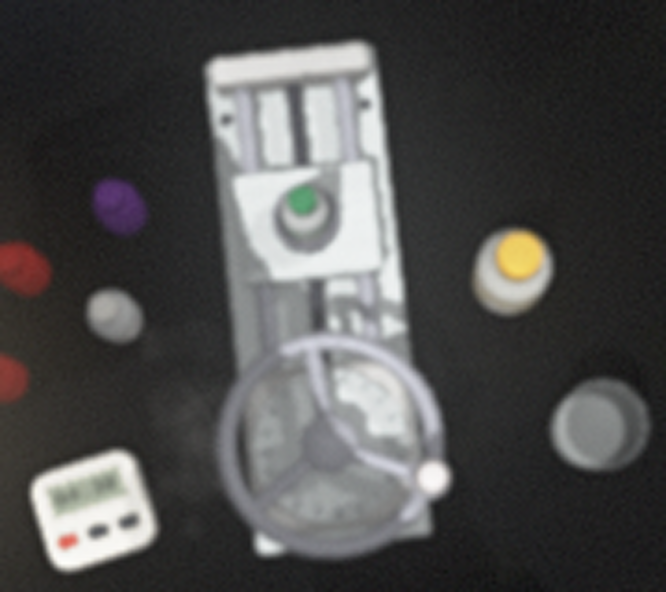

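The handle at (433,478) in the crop is back within 1 mm of its start in both views. All four loose items are where they were and the arm is clear, so I'm handing in.

```bash
python3 -c "
from workcell import *
hand_in()"
```

```text
the job is handed in; nothing more can be done
```

I turned the hand wheel through one full anticlockwise turn by pushing the handle from its side with the closed fingers. The job is handed in; no verdict is reported back. The clock read about 16.5 s of the 54 s allowed.

The first pass stopped 5 mm short, so I went back and nudged the handle the rest of the way.

- **Handle:** both cameras put it within 1 mm of where it started.
- **Carriage:** it moved away from the wheel; I saw this in the pictures but did not measure the 10 mm.
- **Bottles, beaker and timer:** in the top view all four are within about 0.2 mm of their starting places. The side view agreed for the dropper bottle and timer, and to about 1 mm for the beaker. Its reading on the stock bottle differed by about 12 mm, on far fewer points. I took that to be the arm partly blocking the view, because the top view showed no shift.
- **Arm:** it finished up and to the left, touching nothing.
- **Pushing force:** the readings I took mid-turn, between moves, showed 2 to 5 N while the fingers were pushing. The exact contact force in each judged window was not logged.

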